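# Feel for the release notch of the sample case and press it

## Robot

A 6-joint arm with a two-finger parallel gripper is mounted at the origin on the work surface. World frame = base frame: x ahead of the robot, y to its left, z up, the work surface at z = 0. Lengths are in m, angles in rad, forces in N, time in s.
With the tool pointing down it reaches from about 0.35 to 0.775 m from the base axis. Payload 5.5 kg.
Tool frame: the origin (TCP) lies at the very end of the fingers, on their centre line; the grasp point (between the pads) lies 19 mm behind it; z points along the fingers, y is the direction in which the jaws open and shut (so a half turn about z gives the same grasp; the last joint's range is limited). The gripper opens to 85 mm and grips with 20 to 120 N. Pads are 22 mm wide; open, the fingers measure 114 mm over their backs; the gripper's body (76 mm by 85 mm) begins 54 mm behind the grasp point. The pads swing forward as they close: fully open they stand 13 mm farther back than shut.
Start: joints at [-1.315, 0.313, 0.046, 1.304, 0, 1.431], TCP at [0.222, -0.531, 0.231] pointing down, gripper open.
Joint ranges: [-2.76, 2.76], [-0.86, 1.69], [-1.03, 1.26], [-2.2, 2.34], [-1.47, 1.5], [-3.14, 3.14]. Speed limits (rad/s): [2.57, 2.57, 3.14, 3.14, 3.14, 3.14].

## Interface

Orientations are given as a unit quaternion [w, x, y, z].
In Python, from workcell import env gives the robot as it stands. The module is installed in compiled form; this text tells all that it offers.
- The arm moves only by the shell command python3 -m pendant 'ROWS' [FORCE]. ROWS is JSON, a list of rows, each an object with "fingers": the finger opening in mm, from 0 to 85.4; "delta_pos": the shift along the tool's x, y, z in mm, a list of three; "angular": the turn, a rotation vector about the tool's x, y, z in rad, a list of three. In form: [{"fingers": fingers, "delta_pos": [x, y, z], "angular": [ax, ay, az]}, ...]. A call has 1 to 12 rows; each row shifts and turns the commanded pose from where the row before left it, along the tool's axes as they then stand; what a row does not reach is not made up. A row lasts 1/10 s, in which the tool goes at most 50 mm and 8.59 degrees, less where a joint would pass 70% of its speed; a pose out of reach is approached as far as the arm can. A call is refused whole if a number of a shift passes 50 or a number of a turn 0.15, either way. A call with a gripper value outside its range is refused whole. The fingers move at their own pace and stop on an object; FORCE is the grip in N (left out, the last holds). Time passes only in rows, so rows that do not move let the fingers close. It gives the time, the measured TCP pose, the force and the opening at its end, in the units of the state.
- env.get_state(): the state, without advancing time (a new reading comes with each control period).
- env.read_camera(name): name is "side" or "top" or "wrist"; returns the picture (420x560x3 uint8, blue, green, red); there is no depth.
- env.camera_params(name): a dict with "fx", "fy", "cx", "cy" (pixels), "k1" (the pictures are not rectified: a ray, as slopes to the right and down, at radius r is drawn at 1 + k1 r^2 times it, then the intrinsics apply), "view" (4x4, takes a point from world to camera coordinates). Camera axes: x right, y up, looking along -z (the intrinsics and any distortion apply to the point x, -y, -z); pixel columns grow to the right and rows downward; lengths in m; the calibration is good to about 2 mm. A picture is of the moment at which its call begins: read the wrist's pose just before it. camera_params takes no time and is no camera call; for the wrist camera it gives the pose at the moment of the call.
- env.hand_in(): hands the job in, once; it reports no verdict.
The state is a dict: "clock": time; "joint_pos": joint angles; "qvel": joint speeds; "tau": joint torques, N m; "tcp_pos": TCP position; "orientation": TCP orientation; "wrist_force": force on the tool from outside, world axes, zero at the start; "ft_torque": the same for the moment, N m; "finger_gap": finger opening in m.
Only numpy, scipy, OpenCV 4.12 (cv2) and the standard library are available. Lean on these libraries where they do the work, as an engineer would, in place of code of your own. Each camera call takes 0.05 s, during which the arm holds its last target. There are 200 camera calls.

## Task

Open the catch of the grey sample case by touch: set a closed fingertip on the left end of the raised front edge, run it gently along the edge to the right until it finds the release notch, and press the tongue inside the notch fully down so that the lid springs ajar. Do not touch the lid itself, leave everything else on the bench where it is, and draw the hand clear at the end.

Things in the scene. Friction and masses are not known exactly. Their poses are not given: they have to be found in the camera images.
- case: grey metal case for soil-sample tins, fixed, 300 mm deep (x) by 440 mm wide (y). Origin: centre of underside; x points from the front edge to the lid's hinge, away from the robot, y to its left, z up. A raised flat edge, 36 mm deep (x -150 to -114 mm), top 76 mm above the bench, runs along its whole front; behind it a fixed deck (29 mm deep, 70 mm high), then the lid
- edge_left (a point): point on the top of the front edge, on its centre line, near its left end: 190 mm left (+y) of the case's middle. The release notch is a gap in this edge, 48 mm long in y, its centre anywhere from 65 mm left to 65 mm right of the middle; open above and to the front, across the edge's full depth, same grey
- edge_right (a point): the same near the right end: 190 mm to the right of the middle
- tongue (a joint): how far the release tongue (flat plate, 34 by 46 mm, filling the notch's floor, its top 8 mm below the edge's top when up) is pressed down, m: 0 up, 0.009 fully down. It takes about 6 N all the way, has no spring and stays where it is left. As it goes down it raises the lid
- lid: flat grey lid of the case, 235 by 440 by 12 mm, top 82 mm above the bench when shut. Origin on its hinge line at the far side of the case; shut it lies level, and with the tongue fully down its front rises 23 mm (0.1 rad)
- tin_a: closed aluminium sample tin, 57 mm wide, 38 mm tall, in front of the case's edge, towards its left or right end; loose, to be left alone; origin at the centre of its underside
- tin_b: the same tin, towards the other end; loose, to be left alone; origin at the centre of its underside
- tin_c: larger closed tin, 67 mm wide, 50 mm tall, left of the case; loose, to be left alone; origin at the centre of its underside
- mortar: white ceramic mortar bowl, 110 mm wide, 60 mm tall, right of the case; loose, to be left alone; origin at the centre of its underside
- brush: hand brush lying in front of the case; loose, to be left alone; origin on it
- spoon: metal spoon lying at the right front; loose, to be left alone; origin on it
- reagent: amber bottle, 60 mm wide, 130 mm tall, standing left of the case; loose, to be left alone; origin at the centre of its underside

How it is judged:
On the way, in this order (a step that is already met when the one before it is completed fails the run):
1. a fingertip rests on the left end of the front edge (more than 145 mm left of the case's middle) (contact force between the fingers and case above 0.3 N and y of the grasp point in the frame of case above 0.145 m and value of joint tongue below 0.002 m), for 0.1 s.
2. it touches the edge farther right, 95 to 135 mm left of the middle, on its way to the notch (contact force between the fingers and case above 0.3 N and y of the grasp point in the frame of case between 0.095 and 0.135 m and value of joint tongue below 0.002 m), for 0.04 s.
3. with a finger the tongue is pressed down (contact force between the fingers and anything else above 1 N and value of joint tongue above 0.0075 m), for 0.04 s.
At the end, for the whole second after the job is handed in: the tongue stays at least 7.5 mm down (of 9) and the lid stands ajar by 0.075 to 0.13 rad, at rest (value of joint tongue above 0.0075 m and angle between lid's own z axis and vertical between 0.075 and 0.13 rad and angular speed of lid below 0.05 rad/s); the robot touches nothing.
It fails at once if the lid itself is touched with more than 2 N (contact force between any of the fingers, the arm and lid above 2 N).
It fails at once if the fingers push with more than 60 N (contact force between the fingers and anything else above 60 N).
It fails at once if a loose thing is shifted by more than 30 mm or tipped ((distance of tin_a from where it was at the start of the episode above 0.03 m or angle between tin_a's own z axis and vertical above 0.5 rad) or (distance of tin_b from where it was at the start of the episode above 0.03 m or angle between tin_b's own z axis and vertical above 0.5 rad) or (distance of tin_c from where it was at the start of the episode above 0.03 m or angle between tin_c's own z axis and vertical above 0.5 rad) or (distance of mortar from where it was at the start of the episode above 0.03 m or angle between mortar's own z axis and vertical above 0.5 rad) or distance of brush from where it was at the start of the episode above 0.03 m or distance of spoon from where it was at the start of the episode above 0.03 m or (distance of reagent from where it was at the start of the episode above 0.03 m or angle between reagent's own z axis and vertical above 0.5 rad)).
It also fails if it takes over 72 s, if anything falls off the work surface, if the arm or the gripper's body presses on something with over 40 N, if the wrist force passes 120 N, or if a joint passes its speed limit or range.

## Working session

There is one attempt and no reset: what is moved stays moved. The work goes in short steps, Python scripts to look and compute and a shell command to move; the robot and the scene stay as the last step left them, time stands still between calls to the robot, and variables do not carry over. Pictures are saved under pics/ and viewed, about 8 in all and at most 12, crops included, and the job is handed in when it is done.

```bash
mkdir -p pics; python3 - <<'E'
from workcell import env
import cv2,numpy as np
print(env.get_state())
for n in ("top","side"):
    p=env.camera_params(n); print(n,{k:np.round(v,4).tolist() for k,v in p.items()})
    cv2.imwrite(f"pics/{n}0.png",env.read_camera(n))
E
```

```text
{'clock': 0.0, 'joint_pos': array([-1.31460338e+00,  3.13993856e-01,  4.49750350e-02,  1.30356862e+00,
       -8.00377448e-06,  1.43121305e+00]), 'qvel': array([-0.0006552 , -0.00083667, -0.00017932, -0.00032941, -0.00057976,
       -0.00042443]), 'tau': array([-1.35229609e-03, -4.80623925e+01,  2.98533386e+01,  1.92734582e-02,
       -2.63910442e-04,  8.74941719e-06]), 'tcp_pos': array([ 0.22154651, -0.53006402,  0.23041096]), 'orientation': array([-8.93801411e-04,  9.80483565e-01,  1.96599024e-01, -5.61807755e-05]), 'wrist_force': array([-0.40809376,  0.69236239,  1.22890932]), 'ft_torque': array([-0.05404422, -0.05272729,  0.04011731]), 'finger_gap': 0.08572567209127868}
top {'fx': 429.1556, 'fy': 429.1556, 'cx': 281.6799, 'cy': 203.8614, 'k1': 0.0409, 'view': [[-0.0165, -0.9998, 0.0089, 0.0208], [0.9973, -0.0158, 0.0716, -0.6083], [-0.0714, 0.0101, 0.9974, -0.9334], [0.0, 0.0, 0.0, 1.0]]}
side {'fx': 494.7104, 'fy': 494.7104, 'cx': 278.9044, 'cy': 205.5611, 'k1': -0.1569, 'view': [[-0.9833, -0.1819, -0.0006, 0.5715], [0.1148, -0.6234, 0.7734, -0.1372], [-0.141, 0.7604, 0.6339, -1.2559], [0.0, 0.0, 0.0, 1.0]]}
```

View pics/top0.png

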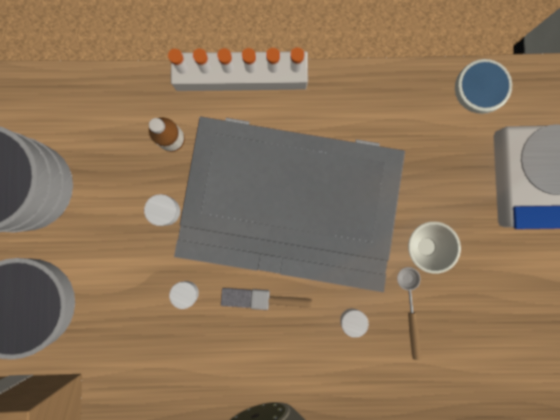

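View pics/side0.png

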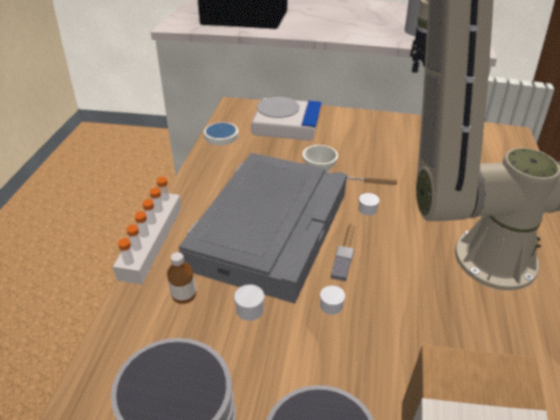

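The top view shows the case with front corners near (177,257) and (384,290) and back corners near (199,118) and (403,150). There is a faint mark on the edge near (258,262). The side view has a dark slot near (320,218). Next I'll calibrate these and enhance a crop of each.

```bash
cat > h.py <<'E'
from workcell import env
import cv2,numpy as np
def cam(n):
    p=env.camera_params(n); V=np.array(p["view"])
    K=np.array([[p["fx"],0,p["cx"]],[0,p["fy"],p["cy"]],[0,0,1]])
    F=np.diag([1.,-1,-1]); return K,np.array([p["k1"],0,0,0,0]),F@V[:3,:3],F@V[:3,3]
def world(c,uv,z):
    K,D,R,t=c; uv=np.array(uv,float).reshape(-1,1,2)
    s=cv2.undistortPoints(uv,K,D).reshape(-1,2); d=np.c_[s,np.ones(len(s))]@R; o=-R.T@t
    return o+d*((z-o[2])/d[:,2])[:,None]
def pix(c,P):
    K,D,R,t=c; return cv2.projectPoints(np.array(P,float).reshape(-1,1,3),cv2.Rodrigues(R)[0],t,K,D)[0].reshape(-1,2)
E
python3 - <<'E'
from h import *
c=cam("top")
P=world(c,[(177,257),(384,290)],.076); Q=world(c,[(403,150),(199,118)],.08)
print(P.round(4),Q.round(4),np.linalg.norm(P[1]-P[0]),np.linalg.norm(Q[1]-Q[0]),np.linalg.norm(P[0]-Q[1]))
print(world(c,[(258,262)],.076), "tins",world(c,[(183,295),(355,323)],.038),"brush",world(c,[(221,297),(311,302)],.02))
t=cv2.imread("pics/top0.png")[235:315,165:395]; s=cv2.imread("pics/side0.png")[150:290,230:370]
t=cv2.resize(cv2.convertScaleAbs(t,alpha=1.8,beta=-50),(690,240),interpolation=cv2.INTER_CUBIC)
s=cv2.resize(cv2.convertScaleAbs(s,alpha=1.8,beta=-50),(350,350),interpolation=cv2.INTER_CUBIC)
o=np.zeros((590,690,3),np.uint8);o[:240]=t;o[240:,:350]=s;cv2.imwrite("pics/crop1.png",o)
E
```

```text
[[ 0.4979  0.23    0.076 ]
 [ 0.423  -0.1968  0.076 ]] [[ 0.714  -0.2457  0.08  ]
 [ 0.7887  0.183   0.08  ]] 0.4332979116688784 0.4351357541099472 0.29463685326951866
[[0.48450693 0.0626997  0.076     ]] tins [[ 0.41508456  0.22574401  0.038     ]
 [ 0.3494934  -0.14142171  0.038     ]] brush [[ 0.40664853  0.14703735  0.02      ]
 [ 0.3922637  -0.04965448  0.02      ]]
```

View pics/crop1.png

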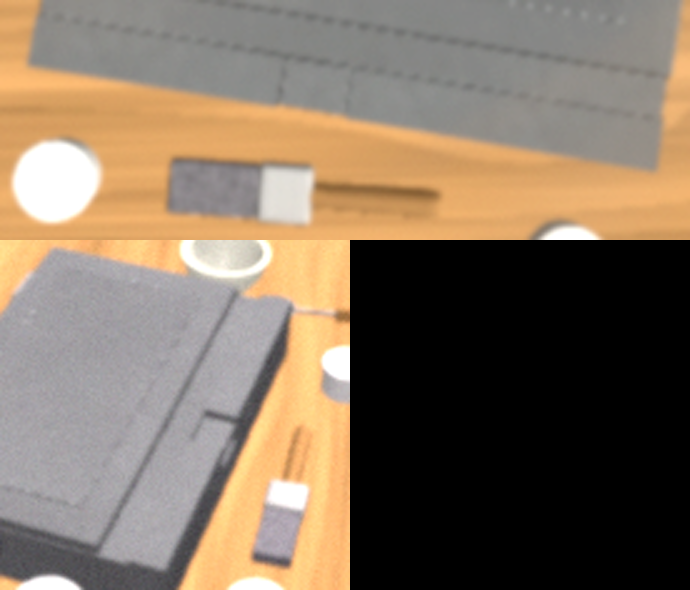

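The enhanced crop shows the notch clearly, spanning about u 257.7 to 281 in the top view (crop x 278–348). I'll fit the case pose to its corners and get the notch centre from that.

```bash
python3 - <<'E'
from h import *
from scipy.optimize import least_squares
c=cam("top")
uv=np.array([(175,256.7),(384,291.7),(403,150),(199,118)])
L=np.array([(-.15,.22,.076),(-.15,-.22,.076),(.15,-.22,.082),(.15,.22,.082)])
def T(p,L): 
    C,S=np.cos(p[2]),np.sin(p[2]); L=np.atleast_2d(L); return np.c_[p[0]+C*L[:,0]-S*L[:,1],p[1]+S*L[:,0]+C*L[:,1],L[:,2]]
r=least_squares(lambda p:(pix(c,T(p,L))-uv).ravel(),[.6,0,.17]); p=r.x
print(p.round(4),r.fun.round(1))
def loc(w): 
    C,S=np.cos(p[2]),np.sin(p[2]); d=w[:,:2]-p[:2]; return np.c_[C*d[:,0]+S*d[:,1],-S*d[:,0]+C*d[:,1]]
ends=[(165+x/3,235+y/3) for x,y in [(284,60),(278,103),(350,72),(348,117)]]
print("notch lines local",loc(world(c,ends,.076)).round(4))
print("tins,brush local",loc(np.r_[world(c,[(183,295),(355,323)],.038),world(c,[(221,297),(311,302)],.02)]).round(3))
for y in (.19,.17,.115,.04,.018,0): print(y,T(p,(-.132,y,.076)).round(4),pix(cam("side"),T(p,(-.132,y,.076))).round(1))
s=cam("side"); print(pix(s,T(p,L)).round(1), (np.array([(207,413),(240,420),(193,440)])-[0,240])/2.5+[230,150])
E
```

```text
[ 0.6051 -0.0063 -0.1747] [-1.1  1.5  0.1  0.2  1.9 -0.5 -0.8 -1.3]
notch lines local [[-0.116   0.0459]
 [-0.1457  0.0452]
 [-0.1169 -0.0006]
 [-0.1476 -0.0041]]
tins,brush local [[-0.227  0.195]
 [-0.228 -0.177]
 [-0.222  0.117]
 [-0.202 -0.08 ]]
0.19 [[0.5081 0.2038 0.076 ]] [[294.1 270.1]]
0.17 [[0.5047 0.1841 0.076 ]] [[297.  264.1]]
0.115 [[0.4951 0.1299 0.076 ]] [[304.4 248.5]]
0.04 [[0.4821 0.056  0.076 ]] [[313.9 228.8]]
0.018 [[0.4782 0.0344 0.076 ]] [[316.5 223.3]]
0 [[0.4751 0.0167 0.076 ]] [[318.5 219. ]]
[[297.3 281.4]
 [346.8 173.4]
 [250.5 151.5]
 [178.7 246.4]] [[312.8 219.2]
 [326.  222. ]
 [307.2 230. ]]
```

The notch spans case y of about −0.002 to +0.046, so its centre is near +0.021. The 48 mm width matches, and the side view agrees. I'll turn the tool so its jaw axis lies along the edge (the half-turn variant keeps joint 6 in range), shutting the fingers on the way.

```bash
python3 -m pendant '[{"fingers":0,"delta_pos":[0,0,0],"angular":[0,0,-0.14]},{"fingers":0,"delta_pos":[0,0,0],"angular":[0,0,-0.14]},{"fingers":0,"delta_pos":[0,0,0],"angular":[0,0,-0.14]},{"fingers":0,"delta_pos":[0,0,0],"angular":[0,0,-0.14]},{"fingers":0,"delta_pos":[0,0,0],"angular":[0,0,-0.14]},{"fingers":0,"delta_pos":[0,0,0],"angular":[0,0,-0.14]},{"fingers":0,"delta_pos":[0,0,0],"angular":[0,0,-0.14]},{"fingers":0,"delta_pos":[0,0,0],"angular":[0,0,-0.14]},{"fingers":0,"delta_pos":[0,0,0],"angular":[0,0,-0.14]},{"fingers":0,"delta_pos":[0,0,0],"angular":[0,0,-0.14]}]' 40
python3 -m pendant '[{"fingers":0,"delta_pos":[0,0,0],"angular":[0,0,-0.14]},{"fingers":0,"delta_pos":[0,0,0],"angular":[0,0,-0.14]},{"fingers":0,"delta_pos":[0,0,0],"angular":[0,0,-0.14]},{"fingers":0,"delta_pos":[0,0,0],"angular":[0,0,-0.14]},{"fingers":0,"delta_pos":[0,0,0],"angular":[0,0,-0.14]},{"fingers":0,"delta_pos":[0,0,0],"angular":[0,0,-0.14]},{"fingers":0,"delta_pos":[0,0,0],"angular":[0,0,-0.14]},{"fingers":0,"delta_pos":[0,0,0],"angular":[0,0,-0.14]},{"fingers":0,"delta_pos":[0,0,0],"angular":[0,0,-0.05]},{"fingers":0,"delta_pos":[0,0,0],"angular":[0,0,0]}]'
cat >> h.py <<'E'
from scipy.spatial.transform import Rotation as Ro
CASE=np.array([.6051,-.0063,-.1747])
def status(goal=None):
    s=env.get_state(); R=Ro.from_quat(np.r_[s["orientation"][1:],s["orientation"][0]]).as_matrix()
    p=s["tcp_pos"]; C=Ro.from_euler("z",CASE[2]).as_matrix(); l=C.T@(p-[CASE[0],CASE[1],0])
    print("t",s["clock"],"tcp",p.round(4),"local mm",(l*1e3).round(1),"F",s["wrist_force"].round(1),"gap",round(s["finger_gap"],4),"q",s["joint_pos"].round(2))
    print("tool x in case",(C.T@R[:,0]).round(3),"z",R[:,2].round(3))
    if goal is not None: # goal in case frame, m
        print("delta tool mm",(R.T@(C@(np.array(goal)-l))*1e3).round(1))
E
python3 -c "
from h import *; status((-.132,.168,.14))"
```

```text
clock: 1.1
tcp_pos: [0.2216, -0.5302, 0.2308]
orientation: [-0.0, 0.621, 0.784, 0.0]
wrist_force: [0.2, -0.4, 0.2]
finger_gap: -0.0001
clock: 2.1
tcp_pos: [0.2216, -0.5303, 0.2308]
orientation: [-0.0, 0.088, 0.996, 0.0]
wrist_force: [1.0, -0.7, 0.0]
finger_gap: 0.0001
t 2.1 tcp [ 0.2216 -0.5303  0.2308] local mm [-286.6 -582.7  230.8] F [ 1.  -0.7  0. ] gap 0.0001 q [-1.31  0.31  0.05  1.3  -0.   -1.14]
tool x in case [-1.     0.001  0.   ] z [-0.     0.001 -1.   ]
delta tool mm [-153.8  750.8   91.4]
```

```bash
python3 -m pendant '[{"fingers":0,"delta_pos":[-8,38,0],"angular":[0,0,0]},{"fingers":0,"delta_pos":[-8,38,0],"angular":[0,0,0]},{"fingers":0,"delta_pos":[-8,38,0],"angular":[0,0,0]},{"fingers":0,"delta_pos":[-8,38,0],"angular":[0,0,0]},{"fingers":0,"delta_pos":[-8,38,0],"angular":[0,0,0]},{"fingers":0,"delta_pos":[-8,38,0],"angular":[0,0,0]},{"fingers":0,"delta_pos":[-8,38,0],"angular":[0,0,0]},{"fingers":0,"delta_pos":[-8,38,0],"angular":[0,0,0]},{"fingers":0,"delta_pos":[-8,38,0],"angular":[0,0,0]},{"fingers":0,"delta_pos":[-8,38,0],"angular":[0,0,0]}]'
python3 -m pendant '[{"fingers":0,"delta_pos":[-8,38,0],"angular":[0,0,0]},{"fingers":0,"delta_pos":[-8,38,0],"angular":[0,0,0]},{"fingers":0,"delta_pos":[-8,38,0],"angular":[0,0,0]},{"fingers":0,"delta_pos":[-8,38,0],"angular":[0,0,0]},{"fingers":0,"delta_pos":[-8,38,0],"angular":[0,0,0]},{"fingers":0,"delta_pos":[-8,38,0],"angular":[0,0,0]},{"fingers":0,"delta_pos":[-8,38,0],"angular":[0,0,0]},{"fingers":0,"delta_pos":[-8,38,0],"angular":[0,0,0]},{"fingers":0,"delta_pos":[-8,38,0],"angular":[0,0,0]},{"fingers":0,"delta_pos":[0,20,0],"angular":[0,0,0]},{"fingers":0,"delta_pos":[0,0,0],"angular":[0,0,0]}]'
python3 -c "
from h import *; status((-.132,.168,.14)); cv2.imwrite('pics/wrist1.png',env.read_camera('wrist')); c=cam('wrist')
C,S=np.cos(CASE[2]),np.sin(CASE[2])
for l in [(-.15,.22,.076),(-.114,.22,.076),(-.15,.168,.076),(-.114,.168,.076),(-.15,.045,.076),(-.114,.045,.076),(-.085,.1,.082)]: print(l,pix(c,[CASE[0]+C*l[0]-S*l[1],CASE[1]+S*l[0]+C*l[1],l[2]]).round(0))"
```

```text
clock: 3.1
tcp_pos: [0.3671, -0.1689, 0.2313]
orientation: [0.0, 0.089, 0.996, -0.0]
wrist_force: [1.5, -0.5, -0.6]
finger_gap: 0.0002
clock: 4.2
tcp_pos: [0.5013, 0.1757, 0.2306]
orientation: [-0.0, 0.087, 0.996, 0.0]
wrist_force: [-0.2, -0.9, 0.2]
finger_gap: 0.0
t 4.2 tcp [0.5013 0.1757 0.2306] local mm [-133.9  161.2  230.6] F [-0.2 -0.9  0.2] gap 0.0 q [ 0.19  0.23 -0.07  1.27  0.    0.36]
tool x in case [-1.    -0.001  0.001] z [-0.001  0.    -1.   ]
delta tool mm [-2.   6.8 90.6]
(-0.15, 0.22, 0.076) [[352. 176.]]
(-0.114, 0.22, 0.076) [[350. 218.]]
(-0.15, 0.168, 0.076) [[288. 175.]]
(-0.114, 0.168, 0.076) [[287. 218.]]
(-0.15, 0.045, 0.076) [[136. 175.]]
(-0.114, 0.045, 0.076) [[141. 218.]]
(-0.085, 0.1, 0.082) [[207. 253.]]
```

View pics/wrist1.png

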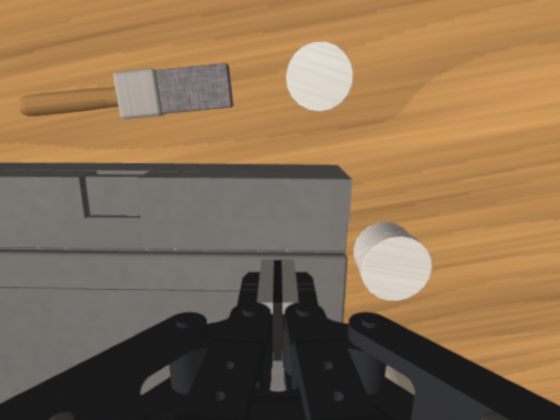

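The wrist view confirms the pose. The front-left top corner is at (350,178) against a predicted (352,176), and the notch lies at u≈82–140, v≈178–217, which gives a centre near y=+0.022. The lid front is at v≈251, well behind the edge. I'll descend to just above the left end.

```bash
python3 -m pendant '[{"fingers":0,"delta_pos":[-1,5,30],"angular":[0,0,0]},{"fingers":0,"delta_pos":[-1,5,30],"angular":[0,0,0]},{"fingers":0,"delta_pos":[0,0,30],"angular":[0,0,0]},{"fingers":0,"delta_pos":[0,0,30],"angular":[0,0,0]},{"fingers":0,"delta_pos":[0,0,20],"angular":[0,0,0]},{"fingers":0,"delta_pos":[0,0,8],"angular":[0,0,0]},{"fingers":0,"delta_pos":[0,0,0],"angular":[0,0,0]},{"fingers":0,"delta_pos":[0,0,0],"angular":[0,0,0]}]'
python3 -c "
from h import *; status((-.132,.171,.076))"
```

```text
clock: 5.05
tcp_pos: [0.5055, 0.1825, 0.0843]
orientation: [0.001, 0.088, 0.996, 0.0]
wrist_force: [-0.7, 0.3, -0.7]
finger_gap: -0.0
t 5.05 tcp [0.5055 0.1825 0.0843] local mm [-130.9  168.6   84.3] F [-0.7  0.3 -0.7] gap -0.0 q [ 0.2   0.33 -0.31  0.93 -0.    0.37]
tool x in case [-1.     0.002 -0.001] z [ 0.001  0.    -1.   ]
delta tool mm [1.1 2.4 8.3]
```

```bash
python3 -m pendant '[{"fingers":0,"delta_pos":[0.5,0,2],"angular":[0,0,0]},{"fingers":0,"delta_pos":[0.5,0,2],"angular":[0,0,0]},{"fingers":0,"delta_pos":[0,0,2],"angular":[0,0,0]},{"fingers":0,"delta_pos":[0,0,0.5],"angular":[0,0,0]},{"fingers":0,"delta_pos":[0,0,0],"angular":[0,0,0]}]'
python3 -m pendant '[{"fingers":0,"delta_pos":[0,0,0.5],"angular":[0,0,0]},{"fingers":0,"delta_pos":[0,0,0.5],"angular":[0,0,0]},{"fingers":0,"delta_pos":[0,0,0],"angular":[0,0,0]}]'
```

```text
clock: 5.55
tcp_pos: [0.5038, 0.1831, 0.0767]
orientation: [-0.0, 0.088, 0.996, -0.0]
wrist_force: [0.3, 0.1, 0.7]
finger_gap: 0.0002
clock: 5.85
tcp_pos: [0.5039, 0.1831, 0.0761]
orientation: [0.0, 0.088, 0.996, 0.0]
wrist_force: [-1.0, 0.3, 3.2]
finger_gap: 0.0002
```

```bash
python3 -m pendant '[{"fingers":0,"delta_pos":[0,0,0.3],"angular":[0,0,0]},{"fingers":0,"delta_pos":[0,0,0],"angular":[0,0,0]},{"fingers":0,"delta_pos":[0,0,0],"angular":[0,0,0]}]'; python3 -c "
from h import *; status((-.132,.115,.076))"
```

```text
clock: 6.15
tcp_pos: [0.5039, 0.1831, 0.0761]
orientation: [0.0, 0.088, 0.996, 0.0]
wrist_force: [-2.3, 0.8, 6.1]
finger_gap: -0.0003
t 6.15 tcp [0.5039 0.1831 0.0761] local mm [-132.5  168.9   76.1] F [-2.3  0.8  6.1] gap -0.0003 q [ 0.2   0.34 -0.32  0.91 -0.    0.37]
tool x in case [-1.     0.001 -0.   ] z [ 0.  0. -1.]
delta tool mm [ -0.6 -53.9   0. ]
```

There is a steady contact of about 6 N at a height of 76.1 mm, with a stiffness of about 10 N/mm. I'll now slide right.

```bash
python3 -m pendant '[{"fingers":0,"delta_pos":[0,-4,0],"angular":[0,0,0]},{"fingers":0,"delta_pos":[0,-4,0],"angular":[0,0,0]},{"fingers":0,"delta_pos":[0,-4,0],"angular":[0,0,0]},{"fingers":0,"delta_pos":[0,-4,0],"angular":[0,0,0]},{"fingers":0,"delta_pos":[0,-4,0],"angular":[0,0,0]},{"fingers":0,"delta_pos":[0,-4,0],"angular":[0,0,0]}]'
python3 -m pendant '[{"fingers":0,"delta_pos":[0,-4,0],"angular":[0,0,0]},{"fingers":0,"delta_pos":[0,-4,0],"angular":[0,0,0]},{"fingers":0,"delta_pos":[0,-4,0],"angular":[0,0,0]},{"fingers":0,"delta_pos":[0,-4,0],"angular":[0,0,0]},{"fingers":0,"delta_pos":[0,-4,0],"angular":[0,0,0]},{"fingers":0,"delta_pos":[0,-4,0],"angular":[0,0,0]}]'; python3 -c "
from h import *; status((-.132,.08,.076))"
```

```text
clock: 6.75
tcp_pos: [0.5005, 0.1596, 0.076]
orientation: [0.001, 0.088, 0.996, 0.001]
wrist_force: [-0.2, 4.0, 5.5]
finger_gap: 0.0003
clock: 7.35
tcp_pos: [0.4962, 0.136, 0.076]
orientation: [0.001, 0.088, 0.996, 0.001]
wrist_force: [1.1, 3.8, 5.4]
finger_gap: -0.0002
t 7.35 tcp [0.4962 0.136  0.076 ] local mm [-131.9  121.2   76. ] F [1.1 3.8 5.4] gap -0.0002 q [ 0.11  0.3  -0.37  0.9   0.    0.29]
tool x in case [-1.     0.001 -0.002] z [ 0.002  0.001 -1.   ]
delta tool mm [  0.  -41.2  -0. ]
```

```bash
python3 -m pendant '[{"fingers":0,"delta_pos":[0,-5,0],"angular":[0,0,0]},{"fingers":0,"delta_pos":[0,-5,0],"angular":[0,0,0]},{"fingers":0,"delta_pos":[0,-5,0],"angular":[0,0,0]},{"fingers":0,"delta_pos":[0,-5,0],"angular":[0,0,0]},{"fingers":0,"delta_pos":[0,-5,0],"angular":[0,0,0]},{"fingers":0,"delta_pos":[0,-5,0],"angular":[0,0,0]},{"fingers":0,"delta_pos":[0,-5,0],"angular":[0,0,0]},{"fingers":0,"delta_pos":[0,-5,0],"angular":[0,0,0]},{"fingers":0,"delta_pos":[0,-5,0],"angular":[0,0,0]},{"fingers":0,"delta_pos":[0,-5,0],"angular":[0,0,0]},{"fingers":0,"delta_pos":[0,-5,0],"angular":[0,0,0]},{"fingers":0,"delta_pos":[0,-5,0],"angular":[0,0,0]}]'
for i in 1 ; do python3 -m pendant '[{"fingers":0,"delta_pos":[0,-4,0],"angular":[0,0,0]},{"fingers":0,"delta_pos":[0,-4,0],"angular":[0,0,0]}]'; done
python3 -m pendant '[{"fingers":0,"delta_pos":[0,-4,0],"angular":[0,0,0]},{"fingers":0,"delta_pos":[0,-4,0],"angular":[0,0,0]}]'; python3 -m pendant '[{"fingers":0,"delta_pos":[0,-4,0],"angular":[0,0,0]},{"fingers":0,"delta_pos":[0,-4,0],"angular":[0,0,0]}]'; python3 -c "
from h import *; status((-.132,.022,.076))"
```

```text
clock: 8.55
tcp_pos: [0.4854, 0.0767, 0.0758]
orientation: [0.001, 0.088, 0.996, 0.001]
wrist_force: [0.1, 3.7, 5.6]
finger_gap: -0.0003
clock: 8.75
tcp_pos: [0.4839, 0.0689, 0.0758]
orientation: [0.001, 0.088, 0.996, 0.001]
wrist_force: [0.1, 4.3, 5.6]
finger_gap: -0.0001
clock: 8.95
tcp_pos: [0.4825, 0.061, 0.0758]
orientation: [0.0, 0.088, 0.996, 0.001]
wrist_force: [0.5, 4.3, 5.7]
finger_gap: 0.0001
clock: 9.15
tcp_pos: [0.4801, 0.0523, 0.0751]
orientation: [-0.001, 0.088, 0.996, -0.001]
wrist_force: [0.0, -0.0, -1.6]
finger_gap: -0.0002
t 9.15 tcp [0.4801 0.0523 0.0751] local mm [-133.3   35.9   75.1] F [ 0.  -0.  -1.6] gap -0.0002 q [-0.06  0.25 -0.45  0.88 -0.    0.12]
tool x in case [-1.     0.001  0.001] z [-0.001 -0.001 -1.   ]
delta tool mm [ -1.3 -13.9  -0.9]
```

Contact was lost at y≈0.036–0.040, so the notch is found and agrees with the camera. I'll move to its centre, then go down.

```bash
python3 -m pendant '[{"fingers":0,"delta_pos":[0,-4,0],"angular":[0,0,0]},{"fingers":0,"delta_pos":[0,-4,0],"angular":[0,0,0]},{"fingers":0,"delta_pos":[-1,-4,0],"angular":[0,0,0]},{"fingers":0,"delta_pos":[0,-2,0],"angular":[0,0,0]},{"fingers":0,"delta_pos":[0,0,0],"angular":[0,0,0]}]'
python3 -m pendant '[{"fingers":0,"delta_pos":[0,0,1.5],"angular":[0,0,0]},{"fingers":0,"delta_pos":[0,0,1.5],"angular":[0,0,0]},{"fingers":0,"delta_pos":[0,0,1.5],"angular":[0,0,0]},{"fingers":0,"delta_pos":[0,0,1],"angular":[0,0,0]},{"fingers":0,"delta_pos":[0,0,0],"angular":[0,0,0]}]'; python3 -c "
from h import *; status((-.132,.022,.059))"
```

```text
clock: 9.65
tcp_pos: [0.4792, 0.0388, 0.0754]
orientation: [-0.0, 0.088, 0.996, -0.0]
wrist_force: [0.2, 0.5, 0.1]
finger_gap: -0.0001
clock: 10.15
tcp_pos: [0.4792, 0.0392, 0.0698]
orientation: [-0.0, 0.088, 0.996, -0.0]
wrist_force: [-0.7, -0.5, 0.1]
finger_gap: 0.0
t 10.15 tcp [0.4792 0.0392 0.0698] local mm [-131.9   22.9   69.8] F [-0.7 -0.5  0.1] gap 0.0 q [-0.09  0.25 -0.46  0.86 -0.    0.09]
tool x in case [-1.     0.001  0.   ] z [-0. -0. -1.]
delta tool mm [ 0.1 -0.9 10.8]
```

```bash
python3 -m pendant '[{"fingers":0,"delta_pos":[0,0,1],"angular":[0,0,0]},{"fingers":0,"delta_pos":[0,0,1],"angular":[0,0,0]},{"fingers":0,"delta_pos":[0,0,1],"angular":[0,0,0]},{"fingers":0,"delta_pos":[0,0,1],"angular":[0,0,0]},{"fingers":0,"delta_pos":[0,0,1],"angular":[0,0,0]},{"fingers":0,"delta_pos":[0,0,0],"angular":[0,0,0]}]'
python3 -m pendant '[{"fingers":0,"delta_pos":[0,0,1],"angular":[0,0,0]},{"fingers":0,"delta_pos":[0,0,1],"angular":[0,0,0]},{"fingers":0,"delta_pos":[0,0,1],"angular":[0,0,0]},{"fingers":0,"delta_pos":[0,0,1],"angular":[0,0,0]},{"fingers":0,"delta_pos":[0,0,1],"angular":[0,0,0]},{"fingers":0,"delta_pos":[0,0,1],"angular":[0,0,0]},{"fingers":0,"delta_pos":[0,0,0],"angular":[0,0,0]}]'; python3 -c "
from h import *; status((-.132,.022,.059))"
```

```text
clock: 10.75
tcp_pos: [0.4794, 0.0391, 0.0653]
orientation: [0.0, 0.088, 0.996, -0.0]
wrist_force: [-1.9, -0.1, 4.6]
finger_gap: 0.0003
clock: 11.45
tcp_pos: [0.4794, 0.0391, 0.0592]
orientation: [0.0, 0.088, 0.996, -0.0]
wrist_force: [-1.1, 0.3, 3.8]
finger_gap: 0.0
t 11.45 tcp [0.4794 0.0391 0.0592] local mm [-131.7   22.9   59.2] F [-1.1  0.3  3.8] gap 0.0 q [-0.09  0.26 -0.48  0.83 -0.    0.09]
tool x in case [-1.     0.001 -0.   ] z [ 0. -0. -1.]
delta tool mm [ 0.3 -0.9  0.2]
```

Nearly at the end stop. I'll press on gently until the force climbs above the 6 N travel force.

```bash
python3 -m pendant '[{"fingers":0,"delta_pos":[0,0,0.7],"angular":[0,0,0]},{"fingers":0,"delta_pos":[0,0,0.7],"angular":[0,0,0]},{"fingers":0,"delta_pos":[0,0,0],"angular":[0,0,0]},{"fingers":0,"delta_pos":[0,0,0],"angular":[0,0,0]}]'
python3 -c "
from h import *; status(); cv2.imwrite('pics/side2.png',env.read_camera('side')[100:320,150:400])"
```

```text
clock: 11.85
tcp_pos: [0.4794, 0.0391, 0.0589]
orientation: [0.0, 0.088, 0.996, -0.0]
wrist_force: [-4.0, 0.2, 14.3]
finger_gap: 0.0001
t 11.85 tcp [0.4794 0.0391 0.0589] local mm [-131.6   22.9   58.9] F [-4.   0.2 14.3] gap 0.0001 q [-0.09  0.26 -0.48  0.83 -0.    0.09]
tool x in case [-1.     0.001 -0.001] z [ 0.001 -0.    -1.   ]
```

The tongue has hit its end stop: z is 58.9 mm, about 9 mm below the raised tongue, and the force jumped to 14 N. I'll draw straight up, then up and back towards the robot.

```bash
python3 -m pendant '[{"fingers":0,"delta_pos":[0,0,-3],"angular":[0,0,0]},{"fingers":0,"delta_pos":[0,0,-8],"angular":[0,0,0]},{"fingers":0,"delta_pos":[0,0,-15],"angular":[0,0,0]},{"fingers":0,"delta_pos":[0,0,-25],"angular":[0,0,0]},{"fingers":0,"delta_pos":[0,0,-30],"angular":[0,0,0]},{"fingers":0,"delta_pos":[0,0,-30],"angular":[0,0,0]},{"fingers":0,"delta_pos":[10,0,-30],"angular":[0,0,0]},{"fingers":0,"delta_pos":[10,0,-20],"angular":[0,0,0]},{"fingers":0,"delta_pos":[5,0,0],"angular":[0,0,0]},{"fingers":0,"delta_pos":[0,0,0],"angular":[0,0,0]},{"fingers":0,"delta_pos":[0,0,0],"angular":[0,0,0]}]'
python3 -c "
from h import *; status(); a=env.read_camera('side')[130:300,160:400]; b=cv2.imread('pics/side0.png')[130:300,160:400]
o=np.vstack([cv2.resize(cv2.convertScaleAbs(i,alpha=1.6,beta=-40),(410,290)) for i in (b,a)])
w=cv2.resize(env.read_camera('wrist'),(387,290)); t=cv2.resize(env.read_camera('top'),(387,290)); cv2.imwrite('pics/end.png',np.hstack([o,np.vstack([w,t])]))"
```

```text
clock: 13.0
tcp_pos: [0.4543, 0.0435, 0.2175]
orientation: [-0.001, 0.088, 0.996, -0.0]
wrist_force: [-0.1, 0.3, 0.5]
finger_gap: -0.0004
t 13.0 tcp [0.4543 0.0435 0.2175] local mm [-157.2   22.9  217.5] F [-0.1  0.3  0.5] gap -0.0004 q [-0.08  0.09 -0.27  1.21 -0.    0.1 ]
tool x in case [-1.     0.001  0.001] z [-0.001  0.    -1.   ]
```

View pics/end.png

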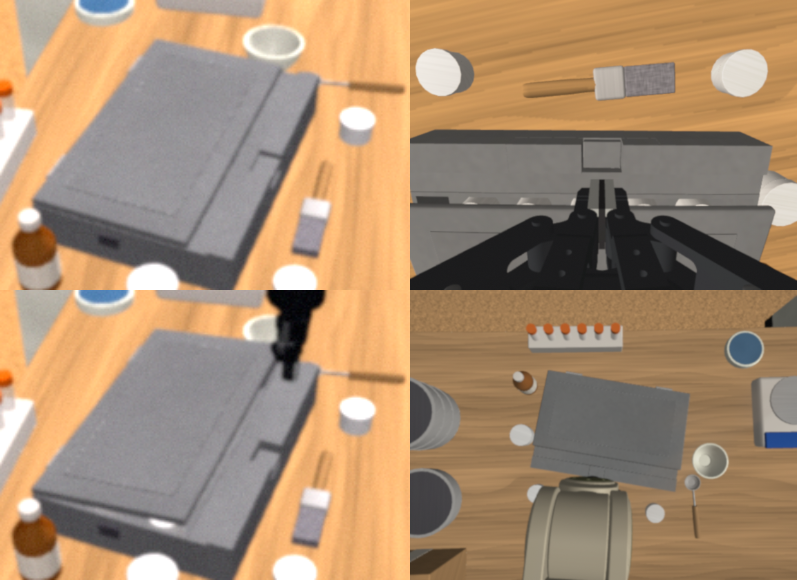

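The before/after views show the lid standing ajar with the tins inside visible under its front, at (160,520) in the side crop and (440–700,205) in the wrist view. The notch at (602,155) is deeper, the loose things haven't moved, and the hand is clear at 0.22 m.

```bash
python3 -c "
from h import *; print(env.hand_in()); status()"
```

```text
the job is handed in; nothing more can be done
None
the job is handed in; nothing more can be done
```

The catch is open, the lid stands ajar, and the job is handed in; no verdict was reported.

- **What I did:** I set the closed fingertip on the left end of the edge, at y about +169 mm and 6 N. I slid it right at about 5.5 N until contact was lost at y about +36 to +40 mm. The camera had put the notch there too, with its centre near +22 mm. I moved to the centre and pressed the tongue to its stop, at a tip height of 58.9 mm, where the force rose from about 4 N to 14 N. I then withdrew straight up and back.
- **Last checks:** At 13.0 s the tip was 0.22 m up with no contact force. The pictures showed the lid ajar and no loose thing visibly moved, though the robot partly hid tin_a and the brush in the top view; the wrist and side views showed them. I judged the lid's angle and the tongue's depth from the pictures and the tip height, not by measuring them directly. No check failed or disagreed.

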